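# Open the dial padlock and present it at the hasp of the sample box

### The arm

A 7-joint arm with a two-finger parallel gripper is mounted at the origin on the work surface. World frame = base frame: x ahead of the robot, y to its left, z up, the work surface at z = 0. Lengths are in m, angles in rad, forces in N, time in s.
With the tool pointing down it reaches from about 0.4 to 0.75 m from the base axis. Payload 19.5 kg.
Tool frame: the origin (TCP) lies at the centre of the arm's flange, where the gripper is bolted on; the fingertips stand 173 mm ahead of it and the grasp point (between the pads) lies env.pinch_z ahead of it (env.pinch_z is the distance from the TCP to the grasp point, in m); y points along the fingers, z is the direction in which the jaws open and shut, and the axes are right-handed (so a half turn about y gives the same grasp; the last joint's range is limited). The gripper opens to 85 mm and grips with 20 to 120 N. Pads are 22 mm wide; open, the fingers measure 114 mm over their backs; the gripper's body (76 mm by 85 mm) begins 54 mm behind the grasp point. The pads swing forward as they close: fully open they stand 13 mm farther back than shut.
Start: joints at [1.263, 0.707, -0.028, 1.485, 0.022, 0.951, -0.075], TCP at [0.151, -0.555, 0.405] pointing down, gripper open.
Joint ranges: [-2.71, 2.71], [-0.32, 2.16], [-1.57, 1.52], [0, 2.45], [-1.46, 4.6], [0, 2.02], [-2.83, 2.83]. Speed limits (rad/s): [1.89, 1.89, 2.57, 2.57, 3.01, 3.01, 3.01].

### API

Orientations are given as [roll, pitch, yaw] about the fixed x, y, z axes, in that order (R = Rz(yaw) Ry(pitch) Rx(roll)).
In Python, from cell import env, read_camera, camera_info, workorder gives the robot as it stands.
- The arm moves only by the tool servo_tool, never from a script. Its argument "moves" is a list of rows, each a list of 3 entries, a list of its own where there are three numbers: the shift along the tool's x, y, z each as a share of 0.75 m, from -1 to 1, then the turn about the tool's y as a share of 2 pi rad, from -1 to 1, then the opening, from 0 (shut) to 1 (fully open). A call has 1 to 10 rows; each row shifts and turns the commanded pose from where the row before left it, along the tool's axes as they then stand; what a row does not reach is not made up. A row lasts 1/12 s, in which the tool goes at most 41.7 mm and 7.16 degrees, less where a joint would pass 70% of its speed; a pose out of reach is approached as far as the arm can. A call with a number of a shift or a turn outside -1 to 1 is refused whole. A call with a gripper value outside its range is refused whole. The fingers move at their own pace and stop on an object; "newtons" is the grip in N (left out, the last holds). Time passes only in rows, so rows that do not move let the fingers close. It gives the time, the measured TCP pose, the force and the opening at its end, in the units of the state.
- env.sense(): the state, without advancing time (a new reading comes with each control period).
- read_camera(name): name is "side" or "top" or "wrist"; returns the picture (480x640x3 uint8, blue, green, red); there is no depth.
- camera_info(name): a dict with "mtx" (3x3 intrinsics, pixels), "extrinsics" (4x4, takes a point from camera to world coordinates). Camera axes: x right, y down, z forward; pixel columns grow to the right and rows downward; lengths in m; the calibration is good to about 2 mm. A picture is of the moment at which its call begins: read the wrist's pose just before it. camera_info takes no time and is no camera call; for the wrist camera it gives the pose at the moment of the call.
- workorder.sign_off(): hands the job in, once; it reports no verdict.
The state is a dict: "time": time; "joints": joint angles; "qd": joint speeds; "tau": joint torques, N m; "tool_pos": TCP position; "tcp_rot": TCP orientation; "contact_force": force on the tool from outside, world axes, zero at the start; "torque": the same for the moment, N m; "opening": opening from 0.0 (shut) to 1.0 (fully open).
Only numpy, scipy, OpenCV 4.12 (cv2) and the standard library are available. Lean on these libraries where they do the work, as an engineer would, in place of code of your own. Each camera call takes 0.05 s, during which the arm holds its last target.

### The job

Turn the padlock's dial anticlockwise, notch by notch, until its nosed pointer stands in the notch facing the shackle; then pull the shackle fully out of the case to open the lock. Lift the open lock out of its cradle and hold it, level and still, a few centimetres clear above the hasp staple on the sample box, with the middle of its case over the staple: finish while still holding it there, and leave the glassware and the bottle alone.

Things in the scene. Friction and masses are not known exactly. Their poses are not given: they have to be found in the camera images.
- lock_center (a point): Centre of the padlock's case, half-way up. The loose padlock (about 0.43 kg, balance point some 22 mm from the centre towards the shackle) is a plain aluminium block 130 (its x) x 62 (its y) x 38 mm high, standing in the cradle; the dial is on its top face, axis 30 mm from the centre towards the lock's -x, and the U shackle rises from the top face 40 mm from the centre towards the lock's +x. Axes: z up, x from dial to shackle.
- lock: The same padlock (case with dial and shackle); origin at the centre of the case's underside, axes as for lock_center.
- dial (a joint): Angle of the dial about its upright axis, rad. 0: pointer faces the shackle (lock's +x), the only position where the shackle comes free (within about 0.15 rad). Grows clockwise seen from above, so turn it anticlockwise from its start (about 1.0 to 2.6) down to 0. It clicks into spring notches every 30 degrees (0.524 rad), one of them at 0; between notches it resists with up to about 0.1 N m and, let go, jumps to the nearest. Stops at -1.0 and 3.6.
- dial_grip (a point): Point on the dial's axis 24 mm above the case's top face, where to grip; its x axis points along the pointer. On an 8 mm thick, 48 mm wide black disc lying on the case stands an upright grip bar 14 mm wide, about 40 mm long (from 21 mm behind the axis to 21 mm ahead) and 28 mm high (from 8 to 36 mm above the case); the nosed end with the inlaid line is the pointer. The case's top face around it has 12 small ticks and one long raised mark towards the shackle.
- shackle (a joint): Travel of the shackle out of the case, m: 0 shut, 0.016 fully out (a hard stop that then carries the lock). Moves straight up out of the case; needs about 2 N when the dial is at 0, otherwise it is blocked. It stays where it is left. Once it is out it also locks the dial.
- shackle_grip (a point): Middle of the steel U shackle, 22 mm above the case's top face while shut (it moves with the shackle). Two upright legs of 8 mm round bar, 36 mm apart along the lock's y (44 mm over the outsides), joined by a crown whose top is 44 mm above the case when shut. Nothing stands within 40 mm of it but the case below; gripped over the outsides of the legs, or pinched by the crown.
- cradle: Grey fixed tray 156 x 86 mm that holds the lock: floor 6 mm, rim 20 mm high, 2.5 to 3 mm clearance round the case. Origin under its centre, axes as the lock's; the lock leaves it straight up.
- box: Fixed sample box, 136 (its x) x 176 (its y) x 75 mm high, white with a grey lid; origin under its centre.
- hasp (a point): Top of the small steel hasp staple standing in the middle of the box lid, 97 mm above the work surface; staple 26 mm wide.
- flask: Bystander: conical glass flask, 68 mm wide, 97 mm high, origin under its centre.
- bottle: Bystander: bottle 54 mm wide, 105 mm high, orange cap, origin under its centre.
- beaker: Bystander: glass beaker 64 mm wide, 80 mm high, origin under its centre.

How it is judged:
On the way, in this order (a step that is already met when the one before it is completed fails the run):
1. the dial rests in the notch facing the shackle, the shackle still shut (value of joint dial between -0.17 and 0.17 rad and value of joint shackle below 0.005 m), for 0.2 s.
2. the shackle is pulled fully out (value of joint shackle above 0.013 m), for 0.2 s.
At the end, for the whole second after the job is handed in: Lock open (shackle over 13 mm out, dial within 0.25 rad of 0), held in the gripper (over 2 N), off box and cradle, still (under 30 mm/s), tilted under 0.35 rad, its centre within 60 mm horizontally of the hasp and its underside 8 to 130 mm above the staple's top (value of joint shackle above 0.013 m and value of joint dial between -0.25 and 0.25 rad and horizontal distance between lock_center and hasp below 0.06 m and z of lock in the frame of hasp between 0.008 and 0.13 m and angle between lock's own z axis and vertical below 0.35 rad and linear speed of lock below 0.03 m/s and contact force between the fingers and lock above 2 N and contact force between lock and box below 0.05 N and contact force between lock and cradle below 0.05 N); the arm keeps its last pose, push and grip.
It fails at once if a bystander (flask, bottle or beaker) is moved more than 30 mm (distance of any of flask, bottle, beaker from where it was at the start of the episode above 0.03 m).
It also fails if it takes over 72 s, if anything falls off the work surface, if the arm or the gripper's body presses on something with over 40 N, if the wrist force passes 120 N, or if a joint passes its speed limit or range.

## Working session

There is one attempt and no reset: what is moved stays moved. The work goes in short steps, Python scripts to look and compute and a tool call to move; the robot and the scene stay as the last step left them, time stands still between calls to the robot, and variables do not carry over. Pictures are saved under pics/ and viewed, and the job is handed in when it is done.

Besides the shell and the picture viewer there is one more tool, called after "Call:" as name(argument=value, ...), one argument or row to a line, values as JSON. servo_tool: Moves the arm, as the interface text tells. Its arguments: {"type":"object","properties":{"moves":{"type":"array","items":{"type":"array"}},"newtons":{"type":"number"}},"required":["moves"]}

```bash
ls; mkdir -p pics
python3 - <<'E'
from cell import env, read_camera, camera_info, workorder
import cv2, numpy as np
print(env.sense(), env.pinch_z)
for n in ["top","side","wrist"]:
    i=camera_info(n); print(n,np.round(i["mtx"],1).tolist(),np.round(i["extrinsics"],4).tolist())
    cv2.imwrite(f"pics/{n}0.png",read_camera(n))
E
```

```text
pics
{'time': 0.0, 'joints': array([ 1.26329877,  0.70708805, -0.02759583,  1.48502201,  0.02201734,
        0.9509136 , -0.07550015]), 'qd': array([ 0.00088024,  0.00026453, -0.00183614,  0.00089852, -0.00101338,
       -0.00024357,  0.00042982]), 'tau': array([-1.32784680e-03, -8.83191919e+01,  1.23406716e+00, -2.36161458e+01,
        1.68816157e-02,  6.73012517e-03, -1.37451156e-05]), 'tool_pos': array([ 0.15101305, -0.55472815,  0.40423072]), 'tcp_rot': array([-1.57192256e+00, -6.55782534e-05, -2.87580071e+00]), 'contact_force': array([-0.55253981,  0.22590929,  0.78227796]), 'torque': array([-0.06059693, -0.0405671 , -0.01618949]), 'opening': 1.0020987097469949} 0.1547
top [[557.1, 0.0, 319.7], [0.0, 557.1, 234.3], [0.0, 0.0, 1.0]] [[-0.0221, -0.9881, 0.1522, 0.334], [-0.9998, 0.0223, -0.0006, -0.0136], [-0.0028, -0.1522, -0.9884, 1.6835], [0.0, 0.0, 0.0, 1.0]]
side [[494.3, 0.0, 313.5], [0.0, 494.3, 239.2], [0.0, 0.0, 1.0]] [[-0.9484, -0.1416, 0.2837, 0.1769], [-0.3161, 0.4914, -0.8115, 1.1961], [-0.0245, -0.8593, -0.5108, 0.8323], [0.0, 0.0, 0.0, 1.0]]
wrist [[355.9, 0.0, 316.1], [0.0, 355.9, 236.4], [0.0, 0.0, 1.0]] [[0.2627, -0.9271, -0.2673, 0.219], [-0.9649, -0.2531, -0.0706, -0.5363], [-0.0022, 0.2764, -0.961, 0.3751], [0.0, 0.0, 0.0, 1.0]]
```

View pics/top0.png

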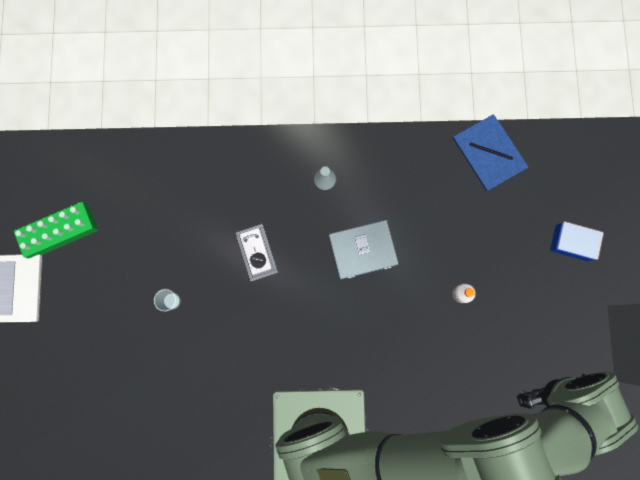

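View pics/side0.png

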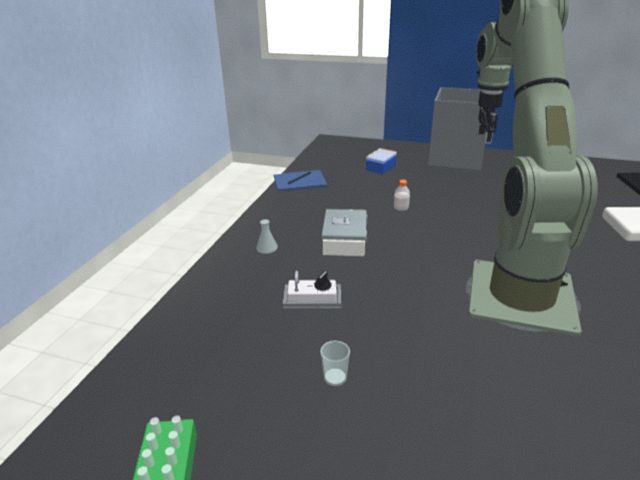

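View pics/wrist0.png

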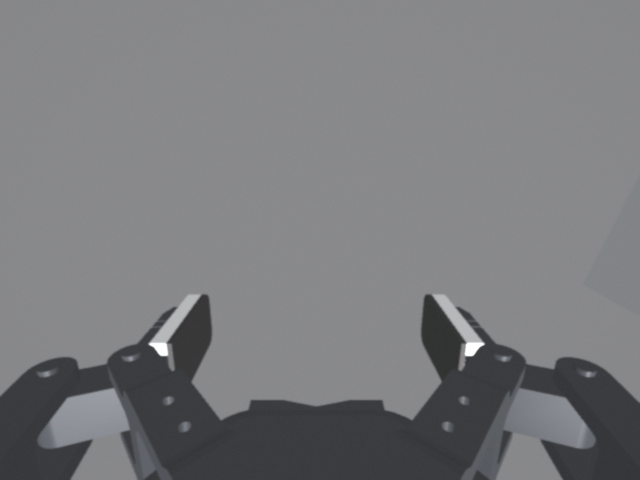

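```bash
cat > h.py <<'E'
from cell import env, read_camera, camera_info
import cv2, numpy as np
from scipy.spatial.transform import Rotation as Ro
def ray(i,u,v,z):
    K=np.array(i["mtx"]);T=np.array(i["extrinsics"])
    d=T[:3,:3]@np.linalg.solve(K,[u,v,1.]); o=T[:3,3]
    return o+d*(z-o[2])/d[2]
def proj(i,p):
    K=np.array(i["mtx"]);T=np.array(i["extrinsics"])
    c=T[:3,:3].T@(np.array(p)-T[:3,3]); q=K@c; return q[:2]/q[2]
E
python3 - <<'E'
import cv2, numpy as np
im=cv2.imread('pics/top0.png')
a=cv2.resize(im[210:295,225:290],None,fx=7,fy=7,interpolation=cv2.INTER_CUBIC)
b=cv2.resize(im[215:285,320:405],None,fx=4,fy=4,interpolation=cv2.INTER_CUBIC)
c=np.zeros((600,800,3),np.uint8); c[:595,:455]=a; c[:280,460:800]=b
s=cv2.imread('pics/side0.png'); d=cv2.resize(s[260:312,275:350],None,fx=4.5,fy=4.5,interpolation=cv2.INTER_CUBIC); c[290:290+d.shape[0],460:460+d.shape[1]]=d
cv2.imwrite('pics/z0.png',c)
E
```

```text
(no output)
```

View pics/z0.png

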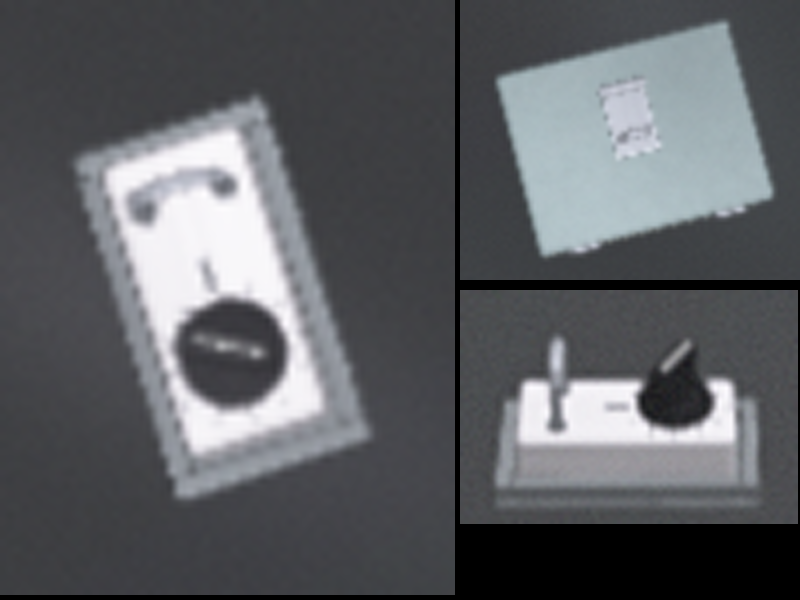

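Run:
```python
from h import *
im=cv2.imread('pics/top0.png'); i=camera_info('top')
def big(mask,c,lo=20):
    k,_=cv2.findContours(mask,cv2.RETR_EXTERNAL,cv2.CHAIN_APPROX_NONE)
    k=[x for x in k if cv2.contourArea(x)>lo and abs(cv2.boundingRect(x)[0]+cv2.boundingRect(x)[2]/2-c[0])<25 and abs(cv2.boundingRect(x)[1]+cv2.boundingRect(x)[3]/2-c[1])<25]
    return max(k,key=cv2.contourArea)
g=im.min(2)
def rect(c,z,thr,name):
    r=cv2.minAreaRect(c); P=np.array([ray(i,*p,z)[:2] for p in cv2.boxPoints(r)])
    m=P.mean(0); e=[P[1]-P[0],P[2]-P[1]]
    print(name,m.round(4),[(round(np.linalg.norm(v),4),round(np.degrees(np.arctan2(v[1],v[0])),1)) for v in e])
rect(big((g>190).astype(np.uint8),(256,251)),.044,0,'locktop')
rect(big((g>85).astype(np.uint8),(256,251)),.02,0,'cradle')
rect(big((g>100).astype(np.uint8),(363,249)),.075,0,'box')
P=lambda x,y,z:ray(i,225+x/7-.5,210+y/7-.5,z).round(4)
print('dial',P(232,353,.052),'line',P(193,338,.08),P(265,353,.08))
print('hasp',ray(i,362,244,.09))
for n,u,v,z in [('flask',325,178,.05),('beaker',167,300,.05),('bottle',464,293,.09)]: print(n,ray(i,u,v,z))
```

```text
locktop [0.5412 0.1781] [(np.float64(0.0597), np.float64(-73.3)), (np.float64(0.128), np.float64(-163.0))]
cradle [0.5409 0.1776] [(np.float64(0.0897), np.float64(-73.1)), (np.float64(0.1596), np.float64(-162.8))]
box [ 0.5338 -0.1409] [(np.float64(0.1766), np.float64(-77.1)), (np.float64(0.1399), np.float64(-168.4))]
dial [0.5131 0.1696 0.052 ] line [0.5166 0.1826 0.08  ] [0.5097 0.1529 0.08  ]
hasp [ 0.5483503  -0.13604727  0.09      ]
flask [ 0.75684573 -0.03442655  0.05      ]
beaker [0.40181524 0.4348195  0.05      ]
bottle [ 0.40117523 -0.42145759  0.09      ]
```

Call:
servo_tool(
  moves=[
    [[0,0,0],-0.019,0.5],
    [[0,0,0],-0.019,0.5],
    [[0,0,0],-0.019,0.5],
    [[0,0,0],-0.019,0.5],
    [[0,0,0],-0.019,0.5],
    [[0,0,0],-0.019,0.5],
    [[0,0,0],-0.019,0.5],
    [[0,0,0],-0.019,0.5],
    [[0,0,0],-0.019,0.5],
  ],
  newtons=30,
)

```text
time: 0.9
tool_pos: [0.151, -0.5548, 0.4045]
tcp_rot: [-1.571, 0.0, -1.796]
contact_force: [-0.6, -0.1, 0.2]
opening: 0.494
```

Call:
servo_tool(
  moves=[
    [[-0.036,0,0.033],0,0.5],
    [[-0.036,0,0.033],0,0.5],
    [[-0.036,0,0.033],0,0.5],
    [[-0.036,0,0.033],0,0.5],
    [[-0.036,0,0.033],0,0.5],
    [[-0.036,0,0.033],0,0.5],
    [[-0.036,0,0.033],0,0.5],
    [[-0.036,0,0.033],0,0.5],
    [[-0.036,0,0.033],0,0.5],
    [[-0.036,0,0.033],0,0.5],
  ],
)

```text
time: 1.73
tool_pos: [0.455, -0.3472, 0.4046]
tcp_rot: [-1.571, 0.0, -1.801]
contact_force: [0.7, -0.8, 0.6]
opening: 0.5
```

```bash
cat > go.py <<'E'
from h import *
import sys
def go(x,y,z,yawdeg=None):
    s=env.sense(); R=Ro.from_euler('xyz',s['tcp_rot']).as_matrix()
    d=R.T@(np.array([x,y,z])-s['tool_pos'])
    yaw=np.degrees(np.arctan2(R[1,0],R[0,0]))
    print('t',round(s['time'],2),'pos',s['tool_pos'].round(4),'yaw',round(yaw,2),'tilt',np.degrees(np.arccos(-R[2,1])).round(2),'q',s['joints'].round(2),'F',s['contact_force'].round(1),'op',round(s['opening'],3))
    print('shares',(d/.75).round(4), 'turn', None if yawdeg is None else round(-(yawdeg-yaw)/360,4))
if __name__=='__main__': go(*map(float,sys.argv[1:]))
E
python3 go.py 0.5125 0.1693 0.40 -103
```

```text
t 1.73 pos [ 0.455  -0.3472  0.4046] yaw -103.21 tilt 0.02 q [ 0.74  0.71 -0.29  1.49  0.23  0.97  0.16] F [ 0.7 -0.8  0.6] op 0.5
shares [-0.688   0.0062 -0.0828] turn -0.0006
```

Call:
servo_tool(
  moves=[
    [[-0.048,0,-0.006],0,0.5],
    [[-0.048,0,-0.006],0,0.5],
    [[-0.048,0,-0.006],0,0.5],
    [[-0.048,0,-0.006],0,0.5],
    [[-0.048,0,-0.006],0,0.5],
    [[-0.048,0,-0.006],0,0.5],
    [[-0.048,0,-0.006],0,0.5],
  ],
)

```text
time: 2.32
tool_pos: [0.4804, -0.0943, 0.4047]
tcp_rot: [-1.571, 0.0, -1.802]
contact_force: [1.5, 0.2, 0.6]
opening: 0.497
```

Call:
servo_tool(
  moves=[
    [[-0.048,0,-0.006],0,0.5],
    [[-0.048,0,-0.006],0,0.5],
    [[-0.048,0,-0.006],0,0.5],
    [[-0.048,0,-0.006],0,0.5],
    [[-0.048,0,-0.006],0,0.5],
    [[-0.048,0,-0.006],0,0.5],
    [[-0.048,0,-0.006],0,0.5],
    [[-0.016,0,0],0,0.5],
    [[0,0,0],0,0.5],
  ],
)

```text
time: 3.07
tool_pos: [0.5101, 0.1715, 0.4044]
tcp_rot: [-1.572, 0.001, -1.797]
contact_force: [0.1, -0.2, -0.7]
opening: 0.499
```

```bash
python3 go.py 0.5125 0.1693 0.40 -103
python3 - <<'E'
from h import *
i=camera_info('wrist'); cv2.imwrite('pics/w1.png',read_camera('wrist')); np.save('w1.npy',i['extrinsics'])
print(proj(i,[.5125,.1693,.044]))
E
```

```text
t 3.07 pos [0.5101 0.1715 0.4044] yaw -102.96 tilt 0.08 q [-0.27  0.66 -0.22  1.62  0.17  0.89 -0.77] F [ 0.1 -0.2 -0.7] op 0.499
shares [0.0021 0.0058 0.0038] turn 0.0001
[319.31013102 213.44397469]
```

View pics/w1.png

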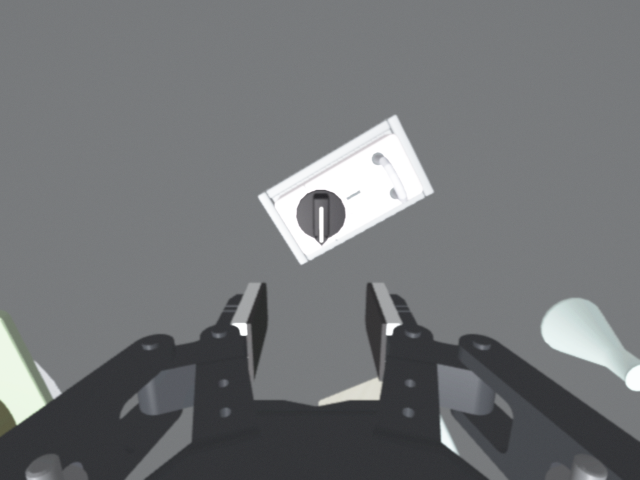

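```bash
python3 - <<'E'
from h import *
im=cv2.imread('pics/w1.png'); i=dict(camera_info('wrist')); i['extrinsics']=np.load('w1.npy')
g=im.max(2); m=(g<45).astype(np.uint8); m[265:]=0
k,_=cv2.findContours(m,cv2.RETR_EXTERNAL,cv2.CHAIN_APPROX_NONE); k=max(k,key=cv2.contourArea)
print(cv2.minEnclosingCircle(k), cv2.boundingRect(k),cv2.fitEllipse(k))
(u,v),_=cv2.minEnclosingCircle(k); print(ray(i,u,v,.05))
m=(im.min(2)>200).astype(np.uint8); m[275:]=0
k,_=cv2.findContours(m,cv2.RETR_EXTERNAL,cv2.CHAIN_APPROX_NONE); k=max(k,key=cv2.contourArea)
r=cv2.minAreaRect(k);P=np.array([ray(i,*p,.044)[:2] for p in cv2.boxPoints(r)]);e=P[[1,2]]-P[[0,1]]
print(P.mean(0),np.linalg.norm(e,axis=1),np.degrees(np.arctan2(e[:,1],e[:,0])))
a=cv2.resize(im[100:280,240:450],None,fx=3,fy=3);cv2.imwrite('pics/w1z.png',a)
E
python3 go.py 0.5125 0.1693 0.225 -103
```

```text
((320.5, 195.5), 5.522780418395996) (315, 195, 12, 2) ((320.2608642578125, 195.5), (0.0, 1.0), 0.0)
[0.51755389 0.18676787 0.05      ]
[0.54069473 0.18194838] [0.14424806 0.07874134] [ 16.61338    -69.07242837]
t 3.12 pos [0.5102 0.1693 0.4044] yaw -103.09 tilt 0.03 q [-0.26  0.65 -0.22  1.62  0.17  0.89 -0.77] F [ 0.1 -0.4 -0.7] op 0.498
shares [-0.0008  0.2392  0.0031] turn -0.0003
```

View pics/w1z.png

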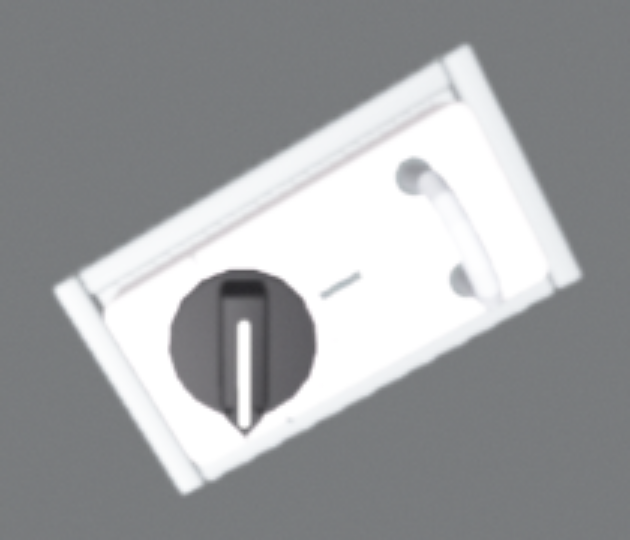

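Call:
servo_tool(
  moves=[
    [[-0.001,0.04,0.004],0,0.5],
    [[0,0.04,0],0,0.5],
    [[0,0.04,0],0,0.5],
    [[0,0.04,0],0,0.5],
    [[0,0.03,0],0,0.5],
    [[0,0.02,0],0,0.5],
    [[0,0,0],0,0.5],
    [[0,0,0],0,0.5],
  ],
)

```text
time: 3.78
tool_pos: [0.5135, 0.1673, 0.2473]
tcp_rot: [-1.571, -0.001, -1.802]
contact_force: [-0.2, 0.3, 0.6]
opening: 0.501
```

```bash
python3 go.py 0.5132 0.1693 0.230 -103
python3 - <<'E'
from h import *
cv2.imwrite('pics/w2.png',read_camera('wrist'))
E
```

```text
t 3.78 pos [0.5135 0.1673 0.2473] yaw -103.27 tilt 0.06 q [-0.3   0.89 -0.15  1.77  0.24  0.5  -0.84] F [-0.2  0.3  0.6] op 0.501
shares [-0.0025  0.0231 -0.001 ] turn -0.0008
```

View pics/w2.png

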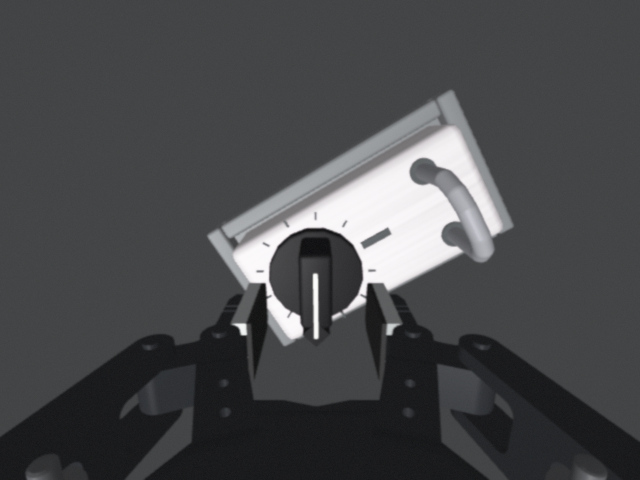

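Call:
servo_tool(
  moves=[
    [[-0.002,0.012,-0.001],0,0.5],
    [[0,0.011,0],0,0.5],
    [[0,0,0],0,0.5],
    [[0,0,0],0,0.5],
  ],
)

```text
time: 4.17
tool_pos: [0.5129, 0.1699, 0.2297]
tcp_rot: [-1.571, -0.0, -1.801]
contact_force: [-0.1, -0.2, 0.1]
opening: 0.501
```

```bash
python3 go.py 0.5132 0.1693 0.230 -103
python3 - <<'E'
from h import *
i=camera_info('wrist')
for z in(.052,.08): print(proj(i,[.5132,.1693,z]))
cv2.imwrite('pics/w3.png',read_camera('wrist'))
E
```

```text
t 4.17 pos [0.5129 0.1699 0.2297] yaw -103.21 tilt 0.03 q [-0.31  0.92 -0.14  1.77  0.25  0.46 -0.84] F [-0.1 -0.2  0.1] op 0.501
shares [ 0.0007 -0.0003  0.0005] turn -0.0006
[316.70866567 295.60530714]
[316.73437047 327.67419421]
```

View pics/w3.png

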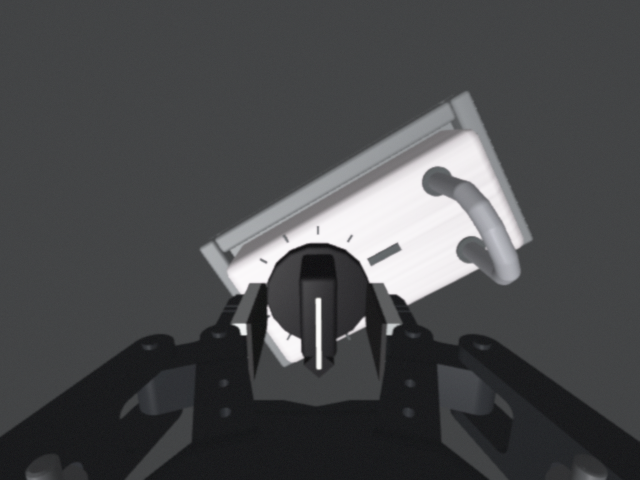

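Call:
servo_tool(
  moves=[
    [[0,0,0.001],0,0.0],
    [[0,0,0],0,0.0],
    [[0,0,0],0,0.0],
    [[0,0,0],0,0.0],
    [[0,0,0],0,0.0],
    [[0,0,0],0,0.0],
    [[0,0,0],0,0.0],
  ],
  newtons=30,
)

```text
time: 4.8
tool_pos: [0.5137, 0.1698, 0.2303]
tcp_rot: [-1.571, 0.0, -1.801]
contact_force: [-1.7, -1.2, 6.5]
opening: 0.159
```

Call:
servo_tool(
  moves=[
    [[0,0,0],-0.0185,0.0],
    [[0,0,0],-0.0185,0.0],
    [[0,0,0],-0.0185,0.0],
    [[0,0,0],-0.0185,0.0],
    [[0,0,0],-0.0185,0.0],
    [[0,0,0],-0.0185,0.0],
    [[0,0,0],-0.0185,0.0],
    [[0,0,0],-0.0185,0.0],
    [[0,0,0],-0.0185,0.0],
  ],
)

```text
time: 5.55
tool_pos: [0.5137, 0.1695, 0.2303]
tcp_rot: [-1.571, -0.001, -0.75]
contact_force: [-3.6, -2.9, 4.1]
opening: 0.153
```

```bash
python3 go.py 0.5137 0.1698 0.230 17
python3 - <<'E'
from h import *
print(env.sense()['torque'])
cv2.imwrite('pics/w4.png',read_camera('wrist'))
E
```

```text
t 5.55 pos [0.5137 0.1695 0.2303] yaw -42.96 tilt 0.04 q [-0.17  0.95 -0.4   1.77  0.64  0.56 -0.15] F [-3.6 -2.9  4.1] op 0.153
shares [-0.0003  0.0004  0.0003] turn -0.1666
[-0.55332309  0.87956593  0.01093341]
```

View pics/w4.png

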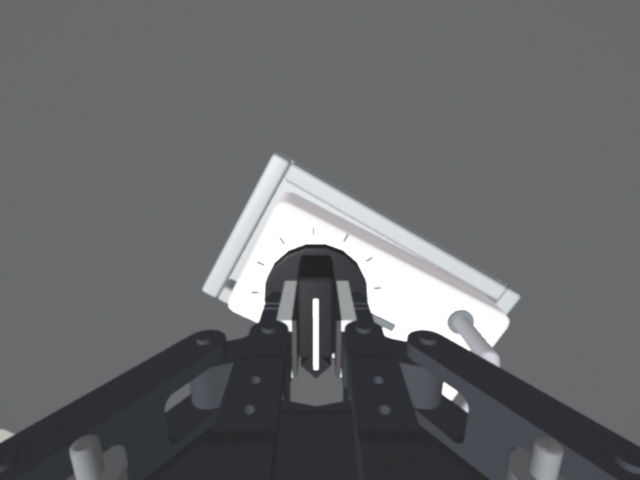

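Call:
servo_tool(
  moves=[
    [[0,0,0],-0.0185,0.0],
    [[0,0,0],-0.0185,0.0],
    [[0,0,0],-0.0185,0.0],
    [[0,0,0],-0.0185,0.0],
    [[0,0,0],-0.0185,0.0],
    [[0,0,0],-0.0185,0.0],
    [[0,0,0],-0.0185,0.0],
    [[0,0,0],-0.0185,0.0],
    [[0,0,0],-0.0185,0.0],
    [[0,0,0],0,0.0],
  ],
)

```text
time: 6.43
tool_pos: [0.5137, 0.1689, 0.2302]
tcp_rot: [-1.572, 0.001, 0.298]
contact_force: [-4.9, -5.2, 12.6]
opening: 0.159
```

```bash
python3 go.py 0.5137 0.1698 0.230 17
python3 - <<'E'
from h import *
print(env.sense()['torque'])
cv2.imwrite('pics/w5.png',read_camera('wrist'))
E
```

```text
t 6.43 pos [0.5137 0.1689 0.2302] yaw 17.08 tilt 0.09 q [-0.04  1.   -0.67  1.76  0.91  0.73  0.65] F [-4.9 -5.2 12.6] op 0.159
shares [0.0003 0.0003 0.0011] turn 0.0002
[-1.15196556  1.15857307  0.05617495]
```

View pics/w5.png

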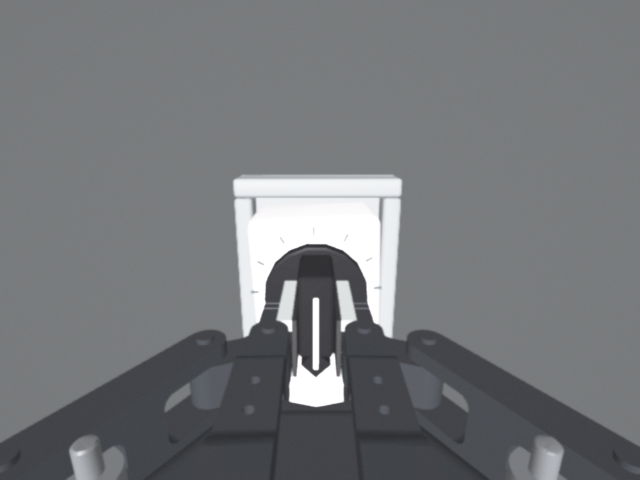

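Call:
servo_tool(
  moves=[
    [[0,0,0],0,0.5],
    [[0,0,0],0,0.5],
    [[0,0,0],0,0.5],
    [[0,0,0],0,0.5],
    [[0,0,0],0,0.5],
    [[0,-0.04,0],0,0.8],
    [[0,-0.04,0],0,0.8],
    [[0,-0.04,0],0,0.8],
    [[-0.03,-0.02,0],0,0.8],
    [[0,0,0],0,0.8],
  ],
)

```text
time: 7.32
tool_pos: [0.4903, 0.1631, 0.3379]
tcp_rot: [-1.571, -0.003, 0.292]
contact_force: [-1.3, 0.9, -0.1]
opening: 0.801
```

```bash
python3 - <<'E'
from h import *
i=camera_info('wrist'); cv2.imwrite('pics/w6.png',read_camera('wrist')); np.save('w6.npy',i['extrinsics'])
c=np.array([.541,.178]);u=np.array([np.cos(.2967),np.sin(.2967)])
for d,z in((-.03,.052),(.04,.044),(.04,.088)): p=c+d*u; print(p,proj(i,[*p,z]))
E
python3 go.py 0.579 0.1897 0.4 17
```

```text
[0.5123108  0.16922902] [315.23952288 259.2050632 ]
[0.57925226 0.18969464] [315.72445192 334.45277594]
[0.57925226 0.18969464] [315.73397699 367.54250665]
t 7.37 pos [0.4915 0.1631 0.3364] yaw 16.69 tilt 0.11 q [ 0.03  0.82 -0.8   1.77  0.75  0.88  0.75] F [ 1.  -0.3 -0.6] op 0.799
shares [ 0.1221 -0.0846  0.0004] turn -0.0009
```

View pics/w6.png

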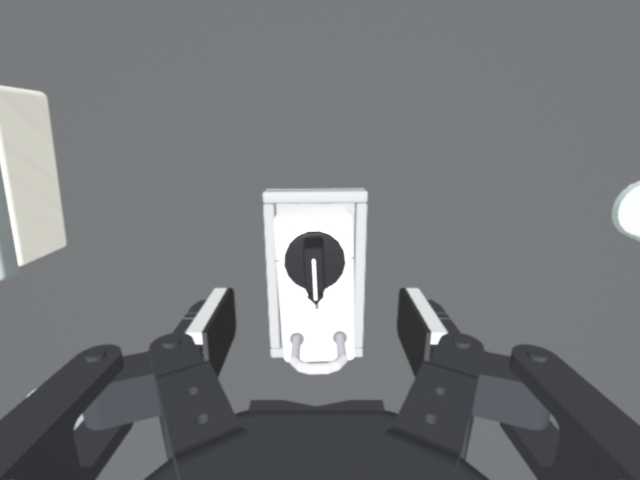

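Run:
```python
import cv2
im=cv2.imread('pics/w6.png'); cv2.imwrite('pics/w6z.png',cv2.resize(im[240:385,255:375],None,fx=4,fy=4,interpolation=cv2.INTER_CUBIC))
```

```text
(no output)
```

View pics/w6z.png

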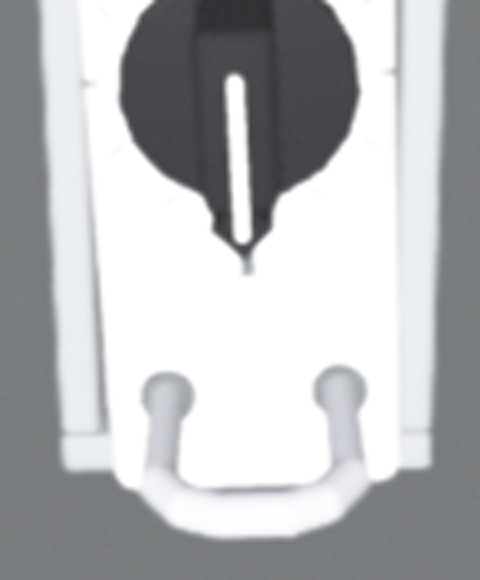

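```bash
python3 - <<'E'
from h import *
i=dict(camera_info('wrist')); i['extrinsics']=np.load('w6.npy')
a=ray(i,296.7,338.4,.044);b=ray(i,340,336.9,.044);d=ray(i,314.8,260.5,.052)
m=(a+b)/2;print(a,b,np.linalg.norm(a-b),m,d)
v=(m-d);print(np.degrees(np.arctan2(v[1],v[0])),np.linalg.norm(v[:2])); w=b-a; print(np.degrees(np.arctan2(-w[0],w[1])))
E
python3 go.py 0.582 0.192 0.3 18
```

```text
[0.58746601 0.17540179 0.044     ] [0.5756184  0.20996094 0.044     ] 0.03653355856471619 [0.58154221 0.19268137 0.044     ] [0.51341444 0.16920846 0.052     ]
19.01100184475168 0.07205809925276006
18.922801553506236
t 7.37 pos [0.4915 0.1631 0.3364] yaw 16.69 tilt 0.11 q [ 0.03  0.82 -0.8   1.77  0.75  0.88  0.75] F [ 1.  -0.3 -0.6] op 0.799
shares [0.1265 0.0488 0.0023] turn -0.0036
```

Call:
servo_tool(
  moves=[
    [[0,0,0],-0.0064,0.8],
    [[0.03,0.01,0],0,0.8],
    [[0.04,0.015,-0.001],0,0.8],
    [[0.04,0.015,0],0,0.8],
    [[0.015,0.01,0],0,0.8],
    [[0,0,0],0,0.8],
    [[0,0,0],0,0.8],
  ],
)

```text
time: 7.95
tool_pos: [0.581, 0.1932, 0.2962]
tcp_rot: [-1.57, 0.002, 0.331]
contact_force: [0.1, 0.1, 0.7]
opening: 0.802
```

```bash
python3 go.py 0.581 0.1922 0.22 19
python3 - <<'E'
from h import *
i=camera_info('wrist'); cv2.imwrite('pics/w7.png',read_camera('wrist')); np.save('w7.npy',i['extrinsics'])
print(proj(i,[.581,.1922,.088]))
E
```

```text
t 7.95 pos [0.581  0.1932 0.2962] yaw 18.98 tilt 0.1 q [-0.03  0.99 -0.78  1.45  0.76  1.02  0.91] F [0.1 0.1 0.7] op 0.802
shares [-0.0003  0.1016 -0.0013] turn -0.0001
[313.86972177 269.2256609 ]
```

View pics/w7.png

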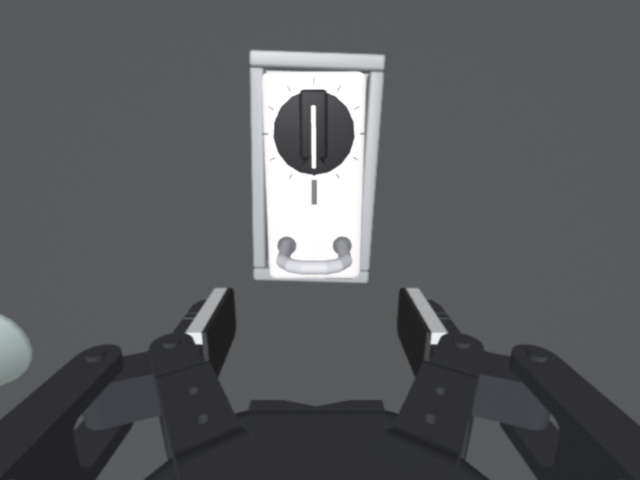

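Call:
servo_tool(
  moves=[
    [[0,0.03,-0.001],0,0.8],
    [[0,0.03,0],0,0.8],
    [[0,0.025,0],0,0.8],
    [[0,0.015,0],0,0.8],
    [[0,0,0],0,0.8],
    [[0,0,0],0,0.8],
  ],
)

```text
time: 8.5
tool_pos: [0.5812, 0.1924, 0.2231]
tcp_rot: [-1.57, -0.0, 0.331]
contact_force: [0.5, 0.2, -0.1]
opening: 0.799
```

```bash
python3 go.py 0.581 0.1922 0.22 19
python3 - <<'E'
from h import *
i=camera_info('wrist'); cv2.imwrite('pics/w8.png',read_camera('wrist'))
cv2.imwrite('pics/s8.png',cv2.resize(read_camera('side')[150:330,220:440],None,fx=3,fy=3))
E
```

```text
t 8.5 pos [0.5812 0.1924 0.2231] yaw 18.98 tilt 0.02 q [-0.05  1.09 -0.72  1.49  0.85  0.89  0.85] F [ 0.5  0.2 -0.1] op 0.799
shares [-0.0004  0.0042 -0.0002] turn -0.0001
```

View pics/w8.png

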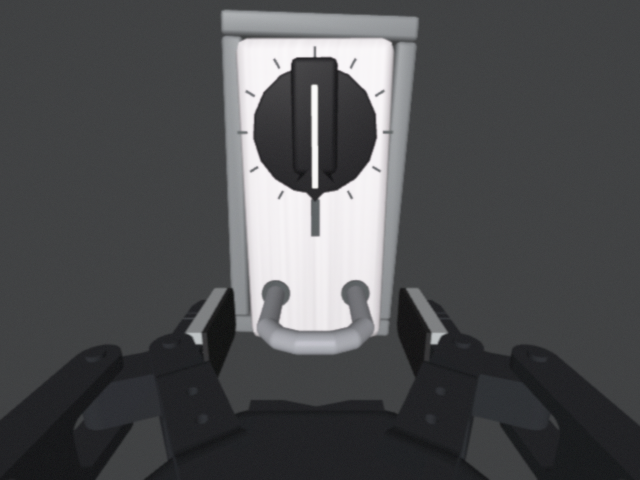

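View pics/s8.png

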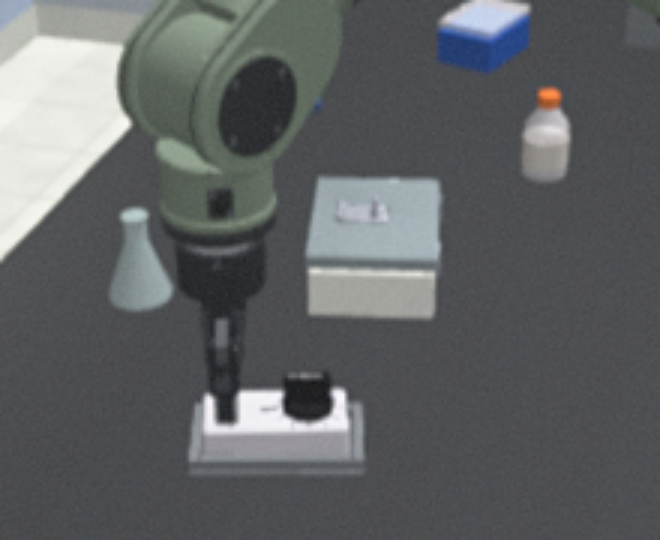

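Call:
servo_tool(
  moves=[
    [[0,0.003,0],0,0.3],
    [[0,0,0],0,0.3],
    [[0,0,0],0,0.3],
    [[0,0,0],0,0.3],
    [[0,0,0],0,0.3],
    [[0,0,0],0,0.3],
    [[0,0,0],0,0.3],
    [[0,0,0],0,0.3],
  ],
  newtons=90,
)

```text
time: 9.27
tool_pos: [0.5815, 0.1922, 0.2211]
tcp_rot: [-1.571, -0.001, 0.331]
contact_force: [-1.5, -3.3, 10.2]
opening: 0.48
```

```bash
python3 go.py 0.581 0.1922 0.22 19
python3 - <<'E'
from h import *
i=camera_info('wrist'); cv2.imwrite('pics/w9.png',read_camera('wrist'))
E
```

```text
t 9.27 pos [0.5815 0.1922 0.2211] yaw 18.96 tilt 0.06 q [-0.05  1.09 -0.72  1.49  0.86  0.89  0.84] F [-1.5 -3.3 10.2] op 0.48
shares [-0.0006  0.0015  0.0002] turn -0.0001
```

View pics/w9.png

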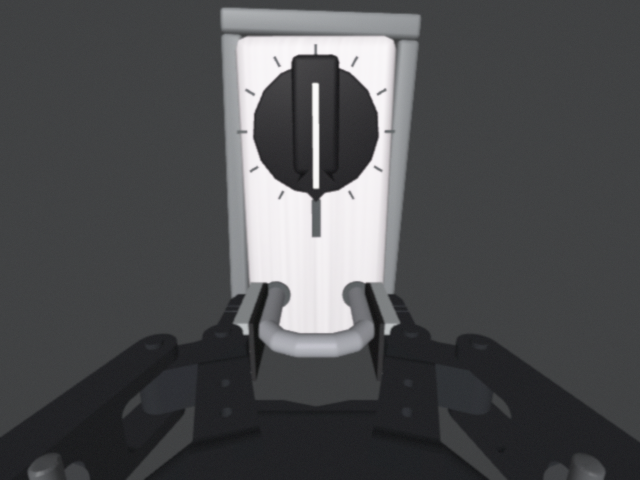

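Call:
servo_tool(
  moves=[
    [[0,-0.005,0],0,0.3],
    [[0,-0.005,0],0,0.3],
    [[0,-0.005,0],0,0.3],
    [[0,-0.005,0],0,0.3],
    [[0,-0.003,0],0,0.3],
    [[0,-0.002,0],0,0.3],
    [[0,0,0],0,0.3],
    [[0,0,0],0,0.3],
    [[0,0,0],0,0.3],
  ],
)

```text
time: 10.07
tool_pos: [0.5813, 0.1923, 0.2389]
tcp_rot: [-1.571, 0.0, 0.331]
contact_force: [0.6, -2.8, -1.4]
opening: 0.483
```

```bash
python3 go.py 0.581 0.1922 0.22 19
python3 - <<'E'
from h import *
i=camera_info('wrist'); cv2.imwrite('pics/w10.png',read_camera('wrist'))
E
```

```text
t 10.07 pos [0.5813 0.1923 0.2389] yaw 18.97 tilt 0.02 q [-0.04  1.07 -0.74  1.48  0.83  0.92  0.86] F [ 0.6 -2.8 -1.4] op 0.483
shares [-0.0004  0.0251  0.0001] turn -0.0001
```

View pics/w10.png

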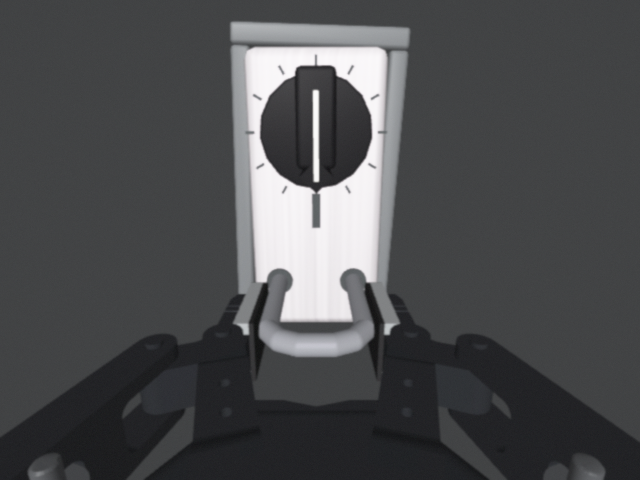

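Call:
servo_tool(
  moves=[
    [[0,-0.005,0],0,0.3],
    [[0,-0.01,0],0,0.3],
    [[0,-0.015,0],0,0.3],
    [[0,-0.015,0],0,0.3],
    [[0,-0.015,0],0,0.3],
    [[0,-0.01,0],0,0.3],
    [[0,-0.005,0],0,0.3],
    [[0,0,0],0,0.3],
  ],
)

```text
time: 10.78
tool_pos: [0.5814, 0.1924, 0.2963]
tcp_rot: [-1.571, -0.001, 0.331]
contact_force: [0.5, 0.1, -4.6]
opening: 0.482
```

```bash
python3 go.py 0.581 0.1922 0.40 19
python3 - <<'E'
from h import *
i=camera_info('wrist'); cv2.imwrite('pics/w11.png',read_camera('wrist'))
cv2.imwrite('pics/s11.png',cv2.resize(read_camera('side')[150:330,220:440],None,fx=3,fy=3))
E
```

```text
t 10.78 pos [0.5814 0.1924 0.2963] yaw 18.97 tilt 0.07 q [-0.03  0.99 -0.78  1.45  0.77  1.02  0.91] F [ 0.5  0.1 -4.6] op 0.482
shares [-4.000e-04 -1.383e-01 -1.000e-04] turn -0.0001
```

View pics/w11.png

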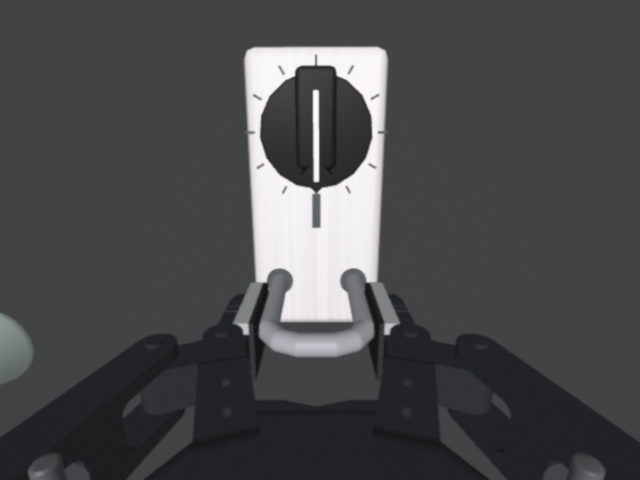

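View pics/s11.png

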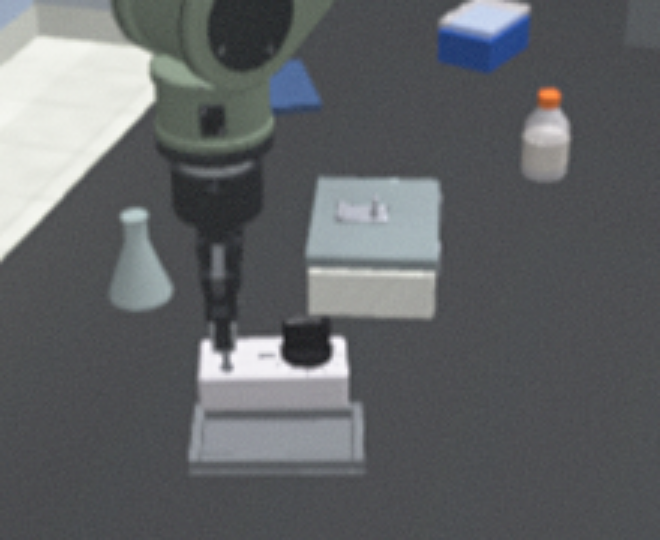

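Call:
servo_tool(
  moves=[
    [[0,-0.005,0],0,0.3],
    [[0,-0.01,0],0,0.3],
    [[0,-0.015,0],0,0.3],
    [[0,-0.02,0],0,0.3],
    [[0,-0.02,0],0,0.3],
    [[0,-0.02,0],0,0.3],
    [[0,-0.02,0],0,0.3],
    [[0,-0.015,0],0,0.3],
    [[0,-0.01,0],0,0.3],
    [[0,-0.003,0],0,0.3],
  ],
)

```text
time: 11.72
tool_pos: [0.5813, 0.1925, 0.4001]
tcp_rot: [-1.571, -0.001, 0.331]
contact_force: [-0.3, 0.0, -4.9]
opening: 0.482
```

Call:
servo_tool(
  moves=[
    [[-0.002,0,-0.006],0,0.3],
    [[-0.004,0,-0.012],0,0.3],
    [[-0.007,0,-0.018],0,0.3],
    [[-0.009,0,-0.024],0,0.3],
    [[-0.009,0,-0.024],0,0.3],
    [[-0.009,0,-0.024],0,0.3],
    [[-0.009,0,-0.024],0,0.3],
    [[-0.009,0,-0.024],0,0.3],
    [[-0.009,0,-0.024],0,0.3],
    [[-0.009,0,-0.024],0,0.3],
  ],
)

```text
time: 12.55
tool_pos: [0.5769, 0.0271, 0.398]
tcp_rot: [-1.571, 0.001, 0.33]
contact_force: [0.2, 0.6, -4.1]
opening: 0.483
```

Call:
servo_tool(
  moves=[
    [[-0.009,0,-0.024],0,0.3],
    [[-0.009,0,-0.024],0,0.3],
    [[-0.009,0,-0.024],0,0.3],
    [[-0.009,0,-0.024],0,0.3],
    [[-0.009,0,-0.024],0,0.3],
    [[-0.009,0,-0.024],0,0.3],
    [[-0.009,0,-0.024],0,0.3],
    [[-0.005,0,-0.016],0,0.3],
    [[-0.003,0,-0.01],0,0.3],
    [[0,0,-0.004],0,0.3],
  ],
)

```text
time: 13.38
tool_pos: [0.5749, -0.1299, 0.3983]
tcp_rot: [-1.571, 0.001, 0.33]
contact_force: [0.7, -0.3, -3.9]
opening: 0.483
```

```bash
python3 go.py 0.574 -0.126 0.373 19
python3 - <<'E'
from h import *
i=camera_info('wrist'); cv2.imwrite('pics/w12.png',read_camera('wrist'))
cv2.imwrite('pics/s12.png',cv2.resize(read_camera('side')[100:280,220:440],None,fx=3,fy=3))
E
```

```text
t 13.38 pos [ 0.5749 -0.1299  0.3983] yaw 18.89 tilt 0.04 q [ 0.57  0.86 -0.9   1.42  0.69  1.19  1.49] F [ 0.7 -0.3 -3.9] op 0.483
shares [0.0006 0.0337 0.0054] turn -0.0003
```

View pics/w12.png

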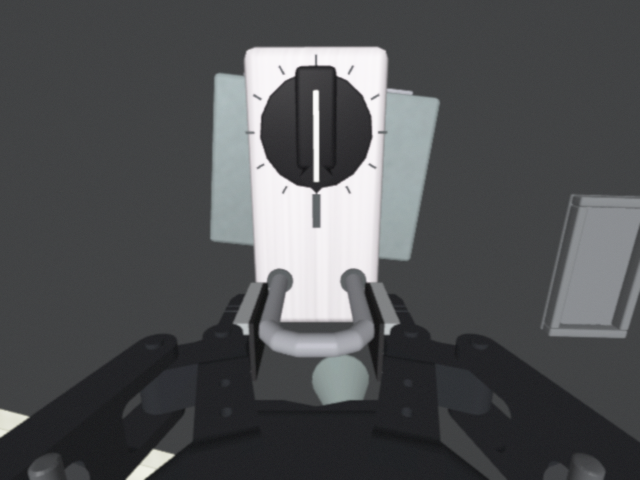

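View pics/s12.png

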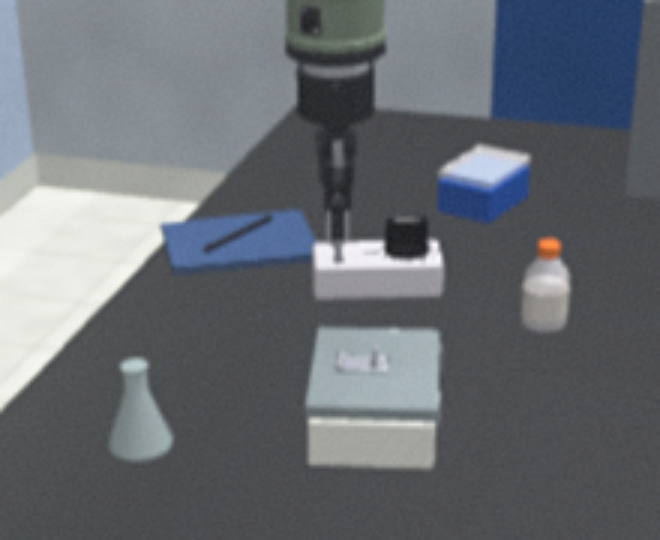

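Call:
servo_tool(
  moves=[
    [[0,0.008,0.003],0,0.3],
    [[0,0.012,0.002],0,0.3],
    [[0,0.008,0],0,0.3],
    [[0,0.004,0],0,0.3],
    [[0,0,0],0,0.3],
    [[0,0,0],0,0.3],
    [[0,0,0],0,0.3],
    [[0,0,0],0,0.3],
    [[0,0,0],0,0.3],
    [[0,0,0],0,0.3],
  ],
)

```text
time: 14.32
tool_pos: [0.5739, -0.1251, 0.3749]
tcp_rot: [-1.571, -0.0, 0.331]
contact_force: [0.4, 0.4, -4.2]
opening: 0.483
```

```bash
python3 go.py 0.574 -0.126 0.373 19
python3 - <<'E'
from h import *
i=camera_info('side'); h=ray(i,345.3,216,.097); print('hasp',h)
s=env.sense();y=s['tcp_rot'][2]; c=s['tool_pos'][:2]-.04*np.array([np.cos(y),np.sin(y)]); print('lock c',c,np.linalg.norm(c-h[:2]),abs(s['qd']).max())
cv2.imwrite('pics/w13.png',read_camera('wrist'))
S=read_camera('side')[100:280,220:440];T=read_camera('top')[150:330,150:500]
o=np.zeros((600,800,3),np.uint8);o[:324,:396]=cv2.resize(S,(396,324));o[:324,400:]=cv2.resize(T,(400,206))[:].repeat(1,0) if 0 else cv2.copyMakeBorder(cv2.resize(T,(400,206)),0,118,0,0,0)
cv2.imwrite('pics/f13.png',o[:330])
E
```

```text
t 14.32 pos [ 0.5739 -0.1251  0.3749] yaw 18.97 tilt 0.01 q [ 0.56  0.88 -0.88  1.47  0.72  1.14  1.45] F [ 0.4  0.4 -4.2] op 0.483
shares [-0.0002  0.0025 -0.0012] turn -0.0001
hasp [ 0.53395658 -0.13532322  0.097     ]
lock c [ 0.53603714 -0.13812144] 0.0034869446156465165 0.003145528095906133
```

View pics/f13.png

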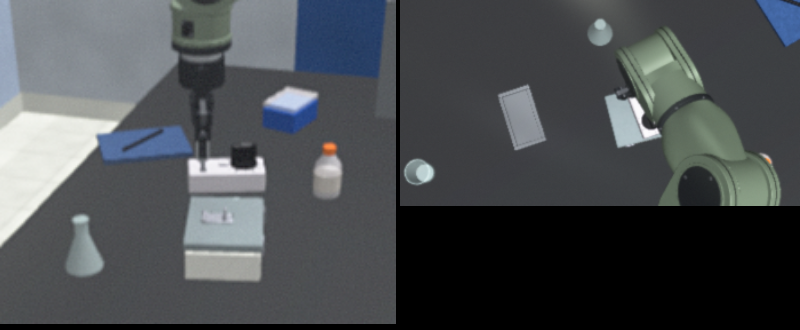

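View pics/w13.png

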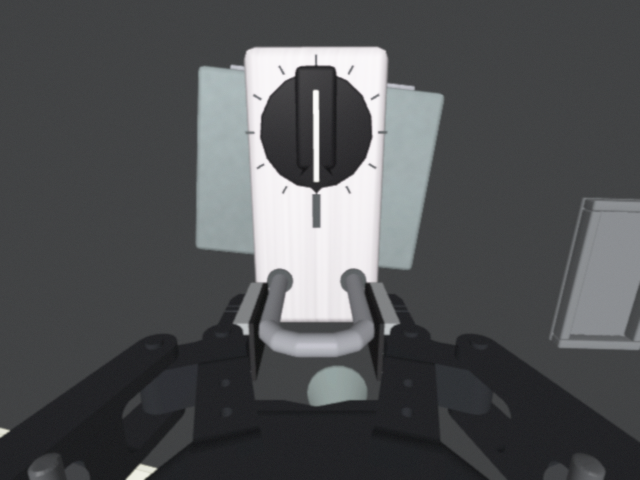

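Run:
```python
from cell import workorder
print(workorder.sign_off())
```

```text
the job is handed in; nothing more can be done
None
```

I opened the padlock and handed the job in at about 14.5 s, with the arm still holding it above the staple. The sign-off reports no verdict, so I can only go on my own checks.

- **Dial:** I turned it 120° anticlockwise, four notches. After I let go, the wrist picture showed the pointer on the long mark towards the shackle.
- **Shackle:** I gripped it over the outsides of its legs at 90 N and pulled. The spacing of the legs in the wrist pictures gives about 15 to 16 mm of travel. The lock then hung with its full weight of 4 to 5 N on the stop.
- **Final hold:**
  - The measured lock centre is about 3.5 mm horizontally from the staple.
  - The underside works out at about 47 mm above the staple's top.
  - The tool's tilt is about 0.01° and the joints are almost still, at 0.003 rad/s or less. The lock looks level in the side and wrist pictures.
- **Surroundings:** the arm never came near the flask, bottle or beaker, and they look unmoved. The bottle is partly hidden by the arm in the last top view, but it shows clearly in the side view.

No check failed. Two readings did not match exactly:

- **Lock angle:** it measured 17° before the dial was turned and 19° after. The lock shifted within its clearance in the cradle, and I set the shackle grip to the new angle.
- **Gripper opening:** it read about 41 mm on the shackle, against the 44 mm stated over the legs.

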